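Fit the grinding head on the wet grinder and hold it home

ROBOT

A 7-joint arm with a two-finger parallel gripper is mounted at the origin on the work surface. World frame = base frame: x ahead of the robot, y to its left, z up, the work surface at z = 0. Lengths are in m, angles in rad, forces in N, time in s.
With the tool pointing down it reaches from about 0.425 to 0.875 m from the base axis. Payload 4.7 kg.
Tool frame: the origin (TCP) lies at the very end of the fingers, on their centre line; the grasp point (between the pads) lies 19 mm behind it; z points along the fingers, y is the line along which they close (so a half turn about z gives the same grasp; the last joint's range is limited). The gripper opens to 87 mm and grips with 3 to 60 N. Pads are 19 mm wide; open, the fingers measure 117 mm over their backs; the gripper's body (75 mm by 190 mm) begins 51 mm behind the grasp point.
Start: joints at [-1.098, 0.321, -0.07, 1.45, 0.023, 1.371, -0.057], TCP at [0.288, 0.583, 0.197] pointing down, gripper open.
Joint ranges: [-2.86, 2.86], [-0.3, 2.09], [-1.38, 1.24], [0.06, 2.45], [-1.56, 4.7], [0.09, 2.05], [-2.69, 2.69]. Speed limits (rad/s): [2.57, 2.57, 3.14, 3.14, 3.14, 3.14, 3.14].

INTERFACE

Orientations are given as a rotation vector (axis times angle).
In Python, from bench import ctrl, imaging, ticket gives the robot as it stands.
- The arm moves only by the tool jog_arm, never from a script. Its argument "rows" is text: rows parted by semicolons, each of 7 numbers parted by spaces: the shift along the tool's x, y, z in cm, then the turn, a rotation vector about the tool's x, y, z in rad, then the closure, from -1 (fully open) to 1 (shut), so that 0 is half open. A call has 1 to 5 rows; each row shifts and turns the commanded pose from where the row before left it, along the tool's axes as they then stand; what a row does not reach is not made up. A row lasts 1/8 s, in which the tool goes at most 62.5 mm and 10.7 degrees, less where a joint would pass 70% of its speed; a pose out of reach is approached as far as the arm can. A call with a gripper value outside its range is refused whole. The fingers move at their own pace and stop on an object; "force" is the grip in N (left out, the last holds). Time passes only in rows, so rows that do not move let the fingers close. It gives the time, the measured TCP pose, the force, the opening and the grip force at its end, in the units of the state.
- ctrl.get_state(): the state, without advancing time (a new reading comes with each control period).
- imaging.get_image(name): name is "side" or "top"; returns a dict with "img" (480x640x3 uint8, blue, green, red), "vertical_fov" (degrees; the focal length in pixels is half the picture's height over the tangent of half this angle, whatever the lens; pixels are square), "cx", "cy" (the principal point, pixels), "origin" and "orientation" of the camera in the world. Camera axes: x right, y down, z forward; pixel columns grow to the right and rows downward; lengths in m; the calibration is good to about 2 mm. A picture is of the moment at which its call begins. There is no depth.
- ticket.close_job(): hands the job in; it is judged then, once.
The state is a dict: "time": time; "joint_positions": joint angles; "qd": joint speeds; "joint_torque": joint torques, N m; "position": TCP position; "tool_rot": TCP orientation; "ft_force": force on the tool from outside, world axes, zero at the start; "torque": the same for the moment, N m; "grip_width": opening from 0.0 (shut) to 1.0 (fully open); "grip_force": force on a finger pad.
Only numpy, scipy, OpenCV 4.12 (cv2) and the standard library are available. Lean on these libraries where they do the work, as an engineer would, in place of code of your own. Each camera call takes 0.05 s, during which the arm holds its last target. There are 200 camera calls.

TASK

First isolate the wet grinder: turn its rotary switch to off, and leave it off. Then put the grinding head with the knurled collar on the spindle, turn it until the hidden keyway in its underside drops over the spindle's cross pin, and push it fully home against the sprung seal. Finish while still holding the head pushed home (its set screw will be tightened while you hold it), and do not move or tip the slim spare head, the glue bottle or the grout tub.

Things in the scene. Friction and masses are not known exactly. Their poses are not given: they have to be found in the camera images.
- grinder: The wet grinder for dressing tesserae: a fixed grey box 270 (x) x 220 (y) x 120 mm high with a flat top, at a varying place and yaw. Origin at the centre of its underside, z up; its -x side is the operator's front. On top, in its own frame: the rotary switch at x -95, y 0 mm, the spindle at x +45, y 0, a sponge 12 mm high at x +112, y +55.
- isolator (a joint): Angle of the rotary switch: about 1.57 = on (bar lies along the grinder's x; as found), 0 = off (bar lies across, along the grinder's y). Turning it counter-clockwise seen from above lowers the value. Sprung detents at 0 and 1.57: past half-way it snaps to the other when let go. It takes at most 0.15 N m.
- isolator_grip (a point): Point on the switch's axis inside its handle, at the height to grip, 26 mm above the grinder's top. The handle is a black bar 46 mm long (along this point's y axis), 12 mm wide and 22 mm high, from 13 to 35 mm above the grinder's top, on a disc of 40 mm diameter; a white mark on top at one end.
- head: The grinding head to fit: a dark drum 32 mm in diameter, 26 mm high, under a bright knurled collar. 50 mm high in all, about 0.2 kg, stands upright on the bench. Origin at the centre of its underside, z up. Underside: a blind bore of 12.5 mm, 26 mm deep, and two crossed keyways 7.5 mm wide, 14 mm deep, hidden inside the drum, their angle not marked; so it fits the pin at every quarter turn.
- seat (a point): Where the centre of the head's underside lies when fully home: on the spindle's axis, 2 mm above the grinder's top. The steel spindle does not turn; its shaft, 10 mm in diameter with a round end, reaches 24 mm above this point. A head that is not lined up rests on the cross pin, its underside 12 mm above this point.
- seal (a joint): How far the sprung black rubber seal disc (35 mm in diameter, round the spindle under the pin) is pressed down, m: 0 = free, 0.005 = head fully home. It pushes back with 4 N at 0 and 9 N at 0.005, where the head meets a solid shoulder. Let go, the head is lifted off home again.
- slim_head: Spare slim grinding head, no collar: 20 mm in diameter, 36 mm high, dark steel, stands on the bench. Not to be used. Origin at the centre of its underside.
- glue: White glue bottle with a black cap, 44 mm in diameter, 105 mm high. Leave alone. Origin at the centre of its underside.
- grout_tub: White plastic tub 88 mm in diameter, 85 mm high, with grout and a black-handled spatula that leans out of it to 190 mm high, towards the tub's own -y. Leave alone. Origin at the centre of its underside.
- collar (a point): Centre of the head's knurled collar, on the head's axis, 38 mm above its underside: where to grip. The collar is 36 mm in diameter and 24 mm high, to the top of the head. A small dark set screw in its side does not tell where the keyways are.
- cross_pin (a point): Middle of the spindle's cross pin, 9.5 mm above the seat. The pin is round, 5 mm thick and 24 mm long, along this point's x axis, at a varying angle. Once a keyway is within about 6 degrees of it the head can drop 7 mm on to the sprung seal, and must then be pushed down the last 5 mm.
Mind the look-alikes: they are no part of the job. Leave any orange or yellow look-alike of the head alone.

How it is judged:
On the way, in this order (a step that is already met when the one before it is completed fails the run):
1. the switch is turned to off (value of joint isolator below 0.2 rad), for 0.2 s.
2. the head is on the spindle with a keyway dropped over the pin (z of head in the frame of seat below 0.008 m and horizontal distance between head and seat below 0.005 m), for 0.1 s.
At the end, for the whole second after the job is handed in: The switch is off (within 0.2 rad); the head is on the spindle, upright (within 0.08 rad), centred within 4 mm, its underside within 2 mm of the seat, pressing the seal down by more than 3 mm, and the fingers still hold or press it with more than 1 N (value of joint isolator below 0.2 rad and z of head in the frame of seat below 0.002 m and horizontal distance between head and seat below 0.004 m and angle between head's own z axis and vertical below 0.08 rad and value of joint seal above 0.003 m and contact force between the fingers and head above 1 N); the arm keeps its last pose, push and grip.
It fails at once if the head is brought to the spindle while the switch is not off (horizontal distance between head and seat below 0.04 m and value of joint isolator above 0.3 rad).
It fails at once if the slim head is moved by more than 20 mm or tipped by more than 0.5 rad (distance of slim_head from where it was at the start of the episode above 0.02 m or angle between slim_head's own z axis and vertical above 0.5 rad).
It fails at once if the glue bottle is moved by more than 20 mm or tipped by more than 0.5 rad (distance of glue from where it was at the start of the episode above 0.02 m or angle between glue's own z axis and vertical above 0.5 rad).
It fails at once if the grout tub is moved by more than 20 mm or tipped by more than 0.5 rad (distance of grout_tub from where it was at the start of the episode above 0.02 m or angle between grout_tub's own z axis and vertical above 0.5 rad).
It also fails if it takes over 64 s, if anything falls off the work surface, if the arm or the gripper's body presses on something with over 40 N, if the wrist force passes 120 N, or if a joint passes its speed limit or range.

## Working session

There is one attempt and no reset: what is moved stays moved. The work goes in short steps, Python scripts to look and compute and a tool call to move; the robot and the scene stay as the last step left them, time stands still between calls to the robot, and variables do not carry over. Pictures are saved under pics/ and viewed, at most 10 in all, crops included, and the job is handed in when it is done.

Besides the shell and the picture viewer there is one more tool, called after "Emit:" in YAML: its name, and indented under it one key for each argument. jog_arm: Moves the arm, as the interface text tells. Its arguments: {"type":"object","properties":{"rows":{"type":"string"},"force":{"type":"number"}},"required":["rows"]}

```bash
ls; mkdir -p pics; cat > h.py <<'E'
import numpy as np, cv2
from scipy.spatial.transform import Rotation as R
from bench import ctrl, imaging, ticket
def grab(n):
    d=imaging.get_image(n); return d
def cam(d):
    f=240/np.tan(np.radians(d["vertical_fov"])/2)
    o=np.array(d["orientation"],float)
    Rm=R.from_rotvec(o).as_matrix() if o.size==3 else (o if o.shape==(3,3) else R.from_quat(o).as_matrix())
    return f,Rm,np.array(d["origin"],float)
def ray(d,u,v,z):
    f,Rm,o=cam(d); r=Rm@np.array([(u-d["cx"])/f,(v-d["cy"])/f,1]); return o+r*(z-o[2])/r[2]
def proj(d,p):
    f,Rm,o=cam(d); c=Rm.T@(np.array(p)-o); return np.array([d["cx"]+f*c[0]/c[2],d["cy"]+f*c[1]/c[2]])
E
python3 - <<'E'
from h import *
for n in("top","side"):
    d=grab(n); cv2.imwrite(f"pics/{n}0.png",d["img"]); print(n,{k:v for k,v in d.items() if k!="img"})
print(ctrl.get_state())
E
```

```text
pics
top {'vertical_fov': 48.180011161353264, 'cx': 320.7272844189702, 'cy': 238.08143052308913, 'origin': array([ 0.41171669, -0.02322307,  1.23078334]), 'orientation': array([-2.20129322,  2.1731435 , -0.08130925])}
side {'vertical_fov': 56.599951135748164, 'cx': 321.8072514839432, 'cy': 245.61468561036622, 'origin': array([ 0.03788019, -0.46453761,  0.76145368]), 'orientation': array([-2.25187121,  0.93004525, -0.36887007])}
{'time': 0.1, 'joint_positions': array([-1.09789606,  0.32178514, -0.07007719,  1.45154609,  0.02258609,
        1.37076663, -0.05693743]), 'qd': array([ 1.09333502e-03, -4.18566774e-04,  4.75859001e-05, -4.50509763e-03,
       -1.47885530e-03, -1.52768771e-03,  6.55146656e-04]), 'joint_torque': array([-2.68179538e-04, -4.92566693e+01, -4.05753488e-01, -3.13397777e+01,
       -6.40725810e-02,  3.95909068e-02,  6.46111243e-05]), 'position': array([0.28767909, 0.58228718, 0.19645076]), 'tool_rot': array([-7.14336086e-01, -3.05897931e+00,  2.65408185e-03]), 'ft_force': array([ 0.71512437, -0.58146293, -0.37530823]), 'torque': array([-0.0050895 , -0.04154024, -0.06652068]), 'grip_force': 0.0, 'grip_width': 0.9977835147140957}
```

View pics/top0.png

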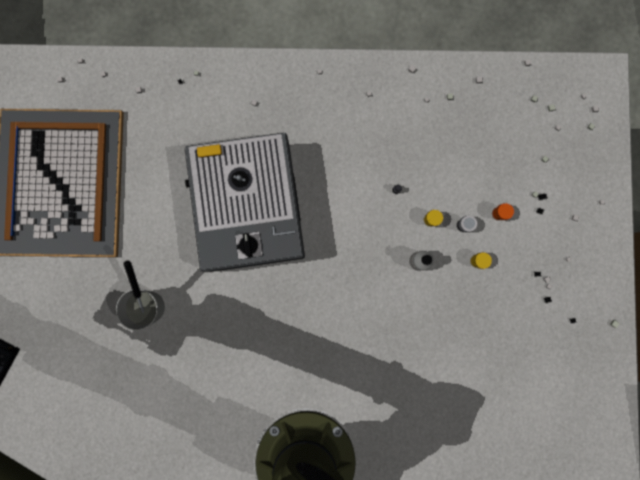

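View pics/side0.png

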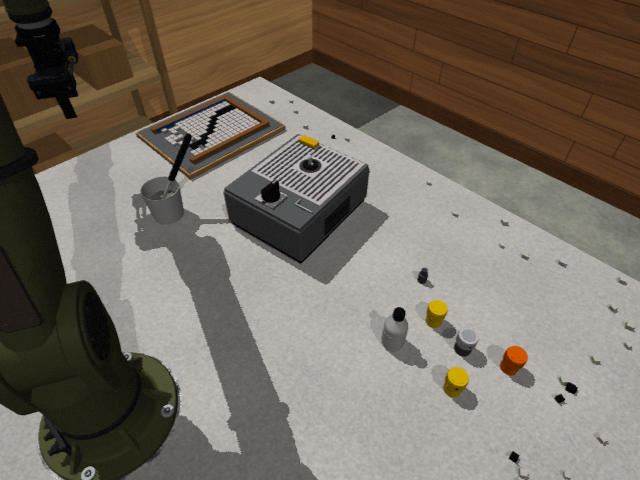

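The top view shows the grinder at about (245,200), with its switch at (248,244) and spindle at (240,179). The collared head is at (469,224), between yellow (434,218), yellow (484,261) and orange (505,212) look-alikes. The slim head is at (398,189), the glue at (426,260) and the tub at (137,308). The side view agrees: head at (466,343), spindle at (311,165), switch at (271,191).

```bash
python3 - <<'E'
from h import *
a=cv2.imread("pics/top0.png")
A=cv2.resize(a[125:280,180:310],None,fx=4.6,fy=4.6,interpolation=cv2.INTER_CUBIC)
B=cv2.resize(a[175:280,380:520],None,fx=2,fy=2,interpolation=cv2.INTER_CUBIC)
s=cv2.imread("pics/side0.png")
C=cv2.resize(s[140:220,240:340],None,fx=2,fy=2,interpolation=cv2.INTER_CUBIC)
W=np.zeros((600,800,3),np.uint8); A=A[:600,:500]
A=cv2.resize(a[125:280,180:300],None,fx=3.8,fy=3.8,interpolation=cv2.INTER_CUBIC)
W[:A.shape[0],:A.shape[1]]=A; W[:210,480:760]=B; W[220:380,480:680]=C
D=cv2.resize(s[320:365,440:490],None,fx=4,fy=4,interpolation=cv2.INTER_CUBIC); W[390:570,480:680]=D
W=np.clip(W.astype(float)*1.7,0,255).astype(np.uint8)
cv2.imwrite("pics/c1.png",W)
E
```

```text
(no output)
```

View pics/c1.png

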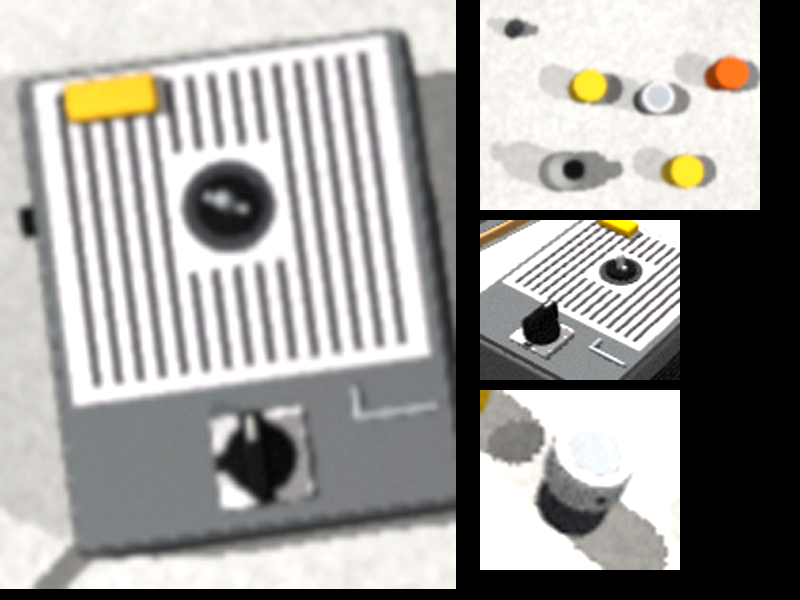

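```bash
cat >> h.py <<'E'
def tri(d1,p1,d2,p2):
    A=[];b=[]
    for d,p in((d1,p1),(d2,p2)):
        f,Rm,o=cam(d); r=Rm@np.array([(p[0]-d["cx"])/f,(p[1]-d["cy"])/f,1]); r/=np.linalg.norm(r)
        M=np.eye(3)-np.outer(r,r); A.append(M); b.append(M@o)
    return np.linalg.solve(A[0]+A[1],b[0]+b[1])
E
python3 - <<'E'
from h import *
np.set_printoptions(precision=4,suppress=True)
d=grab("top"); e=grab("side")
im=d["img"]
# grinder white panel -> yaw
hsv=cv2.cvtColor(im,cv2.COLOR_BGR2HSV)
sp=ray(d,240,179.2,.124); sw=ray(d,249.1,245.3,.121)
v=sp-sw; print("spindle",sp,"switch",sw,"dist",np.linalg.norm(v[:2]),"yaw",np.degrees(np.arctan2(v[1],v[0])))
# edges of top face: corner px from crop (u/3.8+180, v/3.8+125)
c=lambda u,v:(u/3.8+180,v/3.8+125)
P=[ray(d,*c(*q),.12) for q in((36,80),(396,37),(430,352),(76,402))]
print(np.array(P)); 
for i,j in((0,1),(3,2),(3,0),(2,1)):
    w=P[j]-P[i]; print("edge",np.linalg.norm(w[:2]),np.degrees(np.arctan2(w[1],w[0])))
# head top: bright low-sat blob near (469,224)
def blob(d,box,m):
    x0,y0,x1,y1=box; k=m[y0:y1,x0:x1].astype(np.uint8); n,l,s,ce=cv2.connectedComponentsWithStats(k)
    i=1+np.argmax(s[1:,4]); return ce[i]+[x0,y0],s[i]
g=cv2.cvtColor(im,cv2.COLOR_BGR2GRAY); print("bg",np.median(g[175:280,440:520]))
print(g[212:237,466:472].mean(1).round(),g[220:228,455:485].mean(0).round())
# lookalikes
for n,(lo,hi) in {"yel":((20,150,120),(35,255,255)),"or":((5,150,120),(16,255,255))}.items():
    k=cv2.inRange(hsv,lo,hi); N,l,s,ce=cv2.connectedComponentsWithStats(k)
    for i in range(1,N):
        if s[i,4]>60: print(n,ce[i],s[i,4],ray(d,*ce[i],.05))
print("head top~",ray(d,469,224,.05),"glue",ray(d,426.5,260,.105),"slim",ray(d,398,189,.03),"tub",ray(d,137,308,.08),"spat",ray(d,127,263,.19))
print("glue tri",tri(d,(426.5,260),e,(399,313)),"head tri",tri(d,(469,223.5),e,(468,337)))
print("spindle tri(side px 311,165)",ray(e,311,165,.124))
E
```

```text
spindle [0.6107 0.1428 0.124 ] switch [0.4733 0.1212 0.121 ] dist 0.13907182668974166 yaw 8.931782693915057
[[0.6802 0.2509 0.12  ]
 [0.7071 0.0527 0.12  ]
 [0.5322 0.031  0.12  ]
 [0.5022 0.2238 0.12  ]]
edge 0.20005490041734175 -82.28062692573303
edge 0.19507504970725043 -81.1589833643736
edge 0.1800949415563819 8.672038428602418
edge 0.17626303777997945 7.061797323681587
bg 144.0
[148. 148. 146. 144. 146. 143. 134. 128. 126. 126. 126. 126. 125. 126.
 125. 128. 136. 144. 135. 111. 114. 137. 143. 144. 145.] [118.  98.  67.  52.  58.  77. 111. 137. 142. 135. 128. 126. 126. 126.
 126. 126. 127. 128. 131. 139. 145. 132. 102.  85.  82.  82.  81.  83.
  92. 111.]
yel [208.4393 150.3598] 214 [0.688  0.2257 0.05  ]
yel [434.4975 217.3781] 201 [ 0.5444 -0.2783  0.05  ]
yel [483.1386 260.0248] 202 [ 0.4515 -0.3853  0.05  ]
or [505.401  210.9289] 197 [ 0.5609 -0.4356  0.05  ]
head top~ [ 0.5307 -0.3546  0.05  ] glue [ 0.4481 -0.2494  0.105 ] slim [ 0.61   -0.2003  0.03  ] tub [0.339  0.3618 0.08  ] spat [0.4321 0.3475 0.19  ]
glue tri [ 0.449  -0.2512  0.1008] head tri [ 0.5324 -0.356   0.046 ]
spindle tri(side px 311,165) [0.6126 0.1387 0.124 ]
```

Emit:
jog_arm:
  rows: "0 0 -5 0 0 0 -0.4; 0 0 -5 0 0 0 -0.4; -4.6 -4.1 0 0 0 0 -0.4; -4.6 -4.1 0 0 0 0 -0.4; -4.6 -4.1 0 0 0 0 -0.4"
  force: 20

```text
time: 0.82
position: [0.3578, 0.4095, 0.2974]
tool_rot: [0.714, 3.059, 0.0]
ft_force: [1.4, -0.5, 1.0]
grip_width: 0.707
grip_force: 0.0
```

Emit:
jog_arm:
  rows: "-4.6 -4.1 0 0 0 0 -0.4; -4.6 -4.1 0 0 0 0 -0.4; -4.6 -4.1 0 0 0 0 -0.4; -4.6 -4.1 0 0 0 0 -0.4; -4.6 -4.1 0 0 0 0 -0.4"

```text
time: 1.45
position: [0.473, 0.1238, 0.2976]
tool_rot: [0.714, 3.059, 0.001]
ft_force: [0.6, -0.2, -0.8]
grip_width: 0.7
grip_force: 0.0
```

Emit:
jog_arm:
  rows: "0 0 0 0 0 0.18 -0.4; 0 0 0 0 0 0.18 -0.4; 0 0 0 0 0 0.18 -0.4; 0 0 0 0 0 0.18 -0.4; 0 0 0 0 0 0.18 -0.4"

```text
time: 2.08
position: [0.4724, 0.1257, 0.2973]
tool_rot: [-1.981, -2.438, 0.0]
ft_force: [-0.4, 0.4, 0.4]
grip_width: 0.701
grip_force: 0.0
```

Emit:
jog_arm:
  rows: "0 0 0 0 0 0.18 -0.4; 0 0 0 0 0 0.18 -0.4; 0 0 0 0 0 0.18 -0.4; 0 0 0 0 0 0.18 -0.4; 0 0 0 0 0 0.18 -0.4"

```text
time: 2.7
position: [0.4724, 0.1257, 0.2973]
tool_rot: [-2.844, -1.334, 0.0]
ft_force: [0.9, -0.4, 0.2]
grip_width: 0.699
grip_force: 0.0
```

```bash
cat >> h.py <<'E'
def need(x,y,z,th,head=""):
    """shift in present tool axes (cm) and turn about tool z (rad) to reach TCP x,y,z with tool y at yaw th (deg)"""
    s=ctrl.get_state(); M=R.from_rotvec(s["tool_rot"]).as_matrix(); p=s["position"]
    cur=np.degrees(np.arctan2(M[1,1],M[0,1])); turn=np.radians(-((th-cur+180)%360-180))
    tilt=np.degrees(np.arccos(-M[2,2]))
    print(f"t={s['time']:.2f} p={np.round(p,4)} yaw={cur:.2f} tilt={tilt:.2f} F={np.round(s['ft_force'],1)} T={np.round(s['torque'],2)} grip={s['grip_force']:.1f} w={s['grip_width']*87:.1f}mm j7={s['joint_positions'][6]:.2f} | shift cm {np.round(100*M.T@(np.array([x,y,z])-p),2)} turn {turn:.3f}")
E
python3 -c "
from h import *
need(.4733,.1212,.18,-81.8)"
```

```text
t=2.70 p=[0.4724 0.1257 0.2973] yaw=-39.75 tilt=0.01 F=[ 0.9 -0.4  0.2] T=[-0.11  0.06 -0.04] grip=0.0 w=60.8mm j7=-1.02 | shift cm [-0.29  0.36 11.73] turn 0.734
```

Emit:
jog_arm:
  rows: "-0.29 0.36 0 0 0 0 -0.4; 0 0 3 0 0 0.18 -0.4; 0 0 3 0 0 0.18 -0.4; 0 0 3 0 0 0.18 -0.4; 0 0 2.7 0 0 0.18 -0.4"

```text
time: 3.32
position: [0.4733, 0.1207, 0.1794]
tool_rot: [3.131, 0.252, -0.0]
ft_force: [-0.4, 0.5, -0.2]
grip_width: 0.701
grip_force: 0.0
```

```bash
python3 -c "
from h import *
need(.4733,.1212,.137,-81.8)
e=grab('side')['img'];d=grab('top')['img']
A=cv2.resize(e[110:260,190:350],(800,600)[:1]*0 or (560,525),interpolation=cv2.INTER_CUBIC)
A=np.clip(A*1.6,0,255).astype(np.uint8); cv2.imwrite('pics/s1.png',A)"
```

```text
t=3.33 p=[0.4733 0.1207 0.1794] yaw=-80.80 tilt=0.02 F=[-0.4  0.5 -0.2] T=[-0.1  0.1  0. ] grip=0.0 w=61.0mm j7=-1.72 | shift cm [ 0.01 -0.05  4.24] turn 0.017
```

View pics/s1.png

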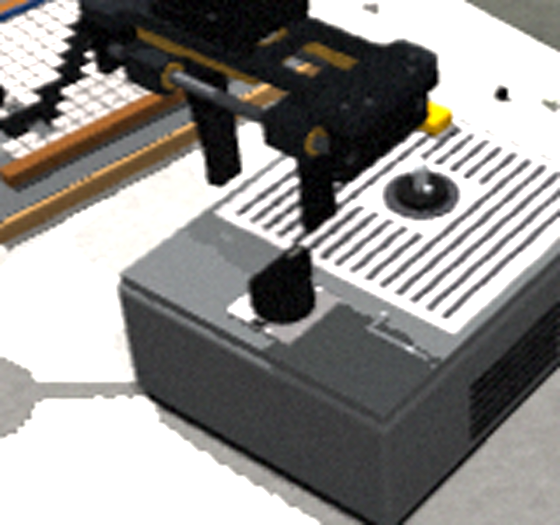

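The fingers (tips at about (222,180) and (318,220) in the crop) straddle the switch bar at (283,270). The disc under the bar is tall, so I keep the fingertips about 17 mm above the grinder's top.

Emit:
jog_arm:
  rows: "0 0 2.5 0 0 0.017 -0.4; 0 0 1.7 0 0 0 -0.4; 0 0 0 0 0 0 0.9; 0 0 0 0 0 0 0.9; 0 0 0 0 0 0 0.9"
  force: 15

```text
time: 4.05
position: [0.4742, 0.1214, 0.1395]
tool_rot: [-3.133, -0.23, -0.003]
ft_force: [0.1, 0.4, 0.4]
grip_width: 0.443
grip_force: 0.0
```

Emit:
jog_arm:
  rows: "0 0 0 0 0 0 0.9; 0 0 0 0 0 0 0.9"

```text
time: 4.3
position: [0.4737, 0.1213, 0.1388]
tool_rot: [-3.133, -0.229, -0.001]
ft_force: [0.0, -0.5, -0.4]
grip_width: 0.217
grip_force: 0.0
```

```bash
python3 -c "
from h import *
need(.4733,.1212,.137,8.2)"
```

```text
t=4.30 p=[0.4737 0.1213 0.1388] yaw=-81.63 tilt=0.03 F=[ 0.  -0.5 -0.4] T=[-0.04  0.15  0.03] grip=0.0 w=18.9mm j7=-1.73 | shift cm [-0.04  0.    0.18] turn -1.568
```

Emit:
jog_arm:
  rows: "0 0 0 0 0 0 0.9; 0 0 0 0 0 0 0.9; 0 0 0 0 0 0 0.9"

```text
time: 4.68
position: [0.4735, 0.1212, 0.1385]
tool_rot: [-3.133, -0.229, -0.0]
ft_force: [0.3, -1.0, -0.2]
grip_width: 0.056
grip_force: 0.0
```

Emit:
jog_arm:
  rows: "0 0 0 0 0 -0.16 0.9; 0 0 0 0 0 -0.16 0.9; 0 0 0 0 0 -0.16 0.9; 0 0 0 0 0 -0.16 0.9; 0 0 0 0 0 -0.16 0.9"

```text
time: 5.3
position: [0.4735, 0.1212, 0.1384]
tool_rot: [-2.793, -1.438, 0.0]
ft_force: [0.0, 1.0, -1.1]
grip_width: 0.053
grip_force: 0.0
```

```bash
python3 -c "
from h import *
need(.4733,.1212,.137,8.2)"
```

```text
t=5.30 p=[0.4735 0.1212 0.1384] yaw=-35.51 tilt=0.00 F=[ 0.   1.  -1.1] T=[-0.06  0.08  0.01] grip=0.0 w=4.7mm j7=-0.92 | shift cm [-0.01 -0.02  0.14] turn -0.763
```

```bash
python3 -c "
from h import *
D=grab('side');e=D['img']
p=ctrl.get_state()['position']; print(proj(D,p),proj(D,[.4733,.1212,.12]),proj(D,[.4733,.1212,.155]))
A=cv2.resize(e[110:260,190:350],(640,600),interpolation=cv2.INTER_CUBIC)
A=np.clip(A*1.6,0,255).astype(np.uint8); cv2.imwrite('pics/s2.png',A)"
```

```text
[269.60587663 191.50415952] [270.22609458 198.07947932] [268.91084042 185.51557602]
```

View pics/s2.png

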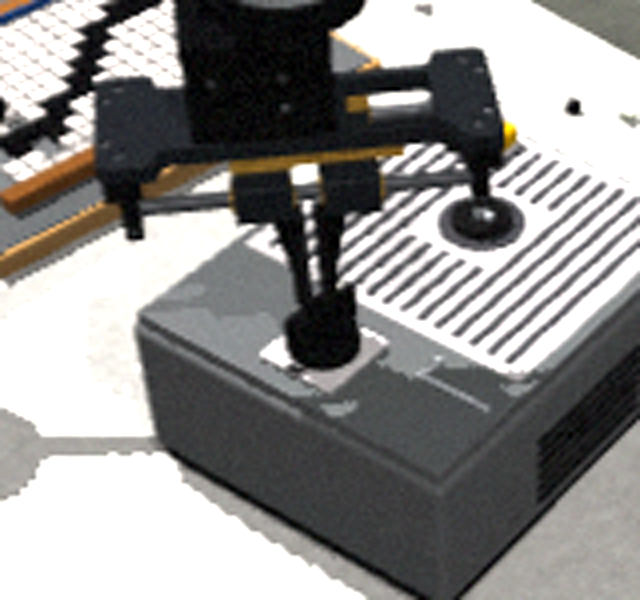

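```bash
python3 -c "
from h import *
D=grab('side');e=D['img'];b=cv2.imread('pics/side0.png')
for z in (.1384,.1384+.07): print(z,proj(D,[.4735,.1212,z]))
# fingers axis ends
f=lambda i:np.clip(255*(cv2.resize(i[150:215,240:300],(400,433),interpolation=cv2.INTER_CUBIC)/140.)**.45,0,255).astype(np.uint8)
W=np.hstack([f(b),f(e)])
for o in (0,400):
  for z in (.12,.1384,.155):
    q=(proj(D,[.4735,.1212,z])-[240,150])*400/60; cv2.circle(W,(int(q[0])+o,int(q[1])),3,(0,0,255),-1)
cv2.imwrite('pics/s3.png',W)"
```

```text
0.1384 [269.6154847  191.51663389]
0.2084 [266.8338513  164.90298154]
```

View pics/s3.png

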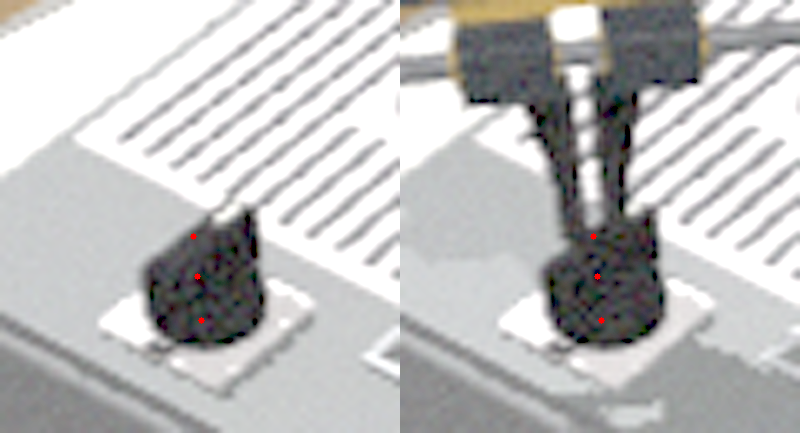

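```bash
python3 -c "
from h import *
np.set_printoptions(precision=4,suppress=True)
D=grab('side');T=grab('top')
z=lambda u,v:(240+u*.15,150+v*.15)
for n,q in dict(markend=(245,203),markwhite=(230,212),left=(148,262)).items(): print(n,z(*q),ray(D,*z(*q),.155))
c=lambda u,v:(u/3.8+180,v/3.8+125)
for n,q in dict(mark=(250,428),top=(248,413),bot=(266,502)).items(): print(n,c(*q),ray(T,*c(*q),.155))
b=cv2.imread('pics/side0.png');e=D['img']
for i in (b,e): print(cv2.cvtColor(i,cv2.COLOR_BGR2GRAY)[176:206,258:284:1][::2])
" | head -60
```

```text
markend (276.75, 180.45) [0.4959 0.1222 0.155 ]
markwhite (274.5, 181.8) [0.4896 0.1222 0.155 ]
left (262.2, 189.3) [0.4555 0.1217 0.155 ]
mark (245.78947368421052, 237.63157894736844) [0.4867 0.1237 0.155 ]
top (245.26315789473685, 233.68421052631578) [0.4947 0.125  0.155 ]
bot (250.0, 257.10526315789474) [0.4478 0.1144 0.155 ]
[[ 84  88  90 108 142 171 181 174 171 177 161 107  69  68 147 173 178 142
   85  57  93 159 179 179 148  86]
 [ 86  88  85  85  87  87  90 108 142 171 177 174 172 178 181 131  76  48
  110 160 177 142  88  57  94 155]
 [ 87  84  84  86  87  88  85  88  85  89  97 127 163 177 152  79  72 123
   96 103  81  54  81 156 174 161]
 [ 87  88  86  86  87  87  86  86  87  85  85  84  62  33 106 146 102  45
   12   4  65 156 179 142  88  56]
 [ 85  85  88  86  87  86  83  85  87  73  42  17  11  17  19  17  11  10
    2   4  34 145 175 170 166 168]
 [ 84  88  86  86  86  89  86  63  33  13  14  11  14  11   5   9   5   4
    7   3   5  76  95 124 164 175]
 [ 87  84  88  87  64  37  24  16  13  16  10  10   7   4   1   3   7   3
    8   5   3  69  89  87  85  87]
 [ 86 
[... 1474 characters left out ...]
  4   5   9
    8   5   6  81 102 131 176 185]
 [ 77  77  78  80  60  32  22   8  12   6   4   7   6   9   5   3   2   8
    6   7  10  74  92  93  92  96]
 [ 91  86  70  33   8   8   2   7   5   7   6   9   2   4   2   3   7   9
    1   7   6  75  92  89  87  94]
 [ 92  90  70  31   8   9  11   8   7   4   8   1   2   4   7   4   2   1
    8  11   6  43 157 168 111  90]
 [ 93 113 148  84   7   7   5   1   3   4   6   8   4   6   6   4  10   3
    5   4   5  10  87 118 123 120]
 [188 188 174  95  21   7   7   5   8   9   8   6  10   3   9   9  12   9
    3   5   7  21  91 111 109 110]
 [191 188 187 167  85   4   9   7  13   7   1   4   6   5   5   2  10  10
    7   4   8  61 101 109 116 101]
```

```bash
python3 -c "
from h import *
np.set_printoptions(precision=4,suppress=True)
D=grab('side')
a=(253.4,162.9);b=(281.4,175.1)
for z in (.17,.18,.19,.2,.21):
  A=ray(D,*a,z);B=ray(D,*b,z); w=A-B; print(z,(A+B)/2,np.linalg.norm(w),np.degrees(np.arctan2(w[1],w[0])))
need(.4733,.1212,.18,-81.8)
s=ctrl.get_state(); print(s['joint_positions'])
T=grab('top'); cv2.imwrite('pics/t1.png',np.clip(cv2.resize(T['img'][80:400,100:420],(600,600),interpolation=cv2.INTER_CUBIC)*1.6,0,255).astype(np.uint8))
"
```

```text
0.17 [0.4953 0.1508 0.17  ] 0.07506290499414588 101.82593099672248
0.18 [0.4876 0.1404 0.18  ] 0.0737937793175054 101.82593099672248
0.19 [0.4799 0.13   0.19  ] 0.07252465364086481 101.8259309967225
0.2 [0.4721 0.1196 0.2   ] 0.07125552796422434 101.82593099672252
0.21 [0.4644 0.1092 0.21  ] 0.06998640228758385 101.82593099672248
t=5.55 p=[0.4735 0.1212 0.1385] yaw=-35.96 tilt=0.00 F=[ 0.1 -0.2  0.1] T=[-0.1  0.1 -0. ] grip=0.0 w=4.9mm j7=-0.93 | shift cm [-0.01 -0.02 -4.15] turn 0.800
[-0.5447  0.0128  0.2425  1.9273 -0.0033  1.2018 -0.9286]
```

The evidence agrees: in s1 the fingertips triangulate about 19–20 mm higher than the reported TCP, at the right xy. The fingers also closed over the bar without any force, and the bar is unmoved. So the real tips are at the reported z + ~0.0195. I'll go back and descend deeper, gently.

Emit:
jog_arm:
  rows: "0 0 -2 0 0 0.16 -0.3; 0 0 -1 0 0 0.16 -0.3; 0 0 0 0 0 0.16 -0.3; 0 0 0 0 0 0.16 -0.3; 0 0 0 0 0 0.16 -0.3"

```text
time: 6.22
position: [0.4735, 0.1212, 0.1685]
tool_rot: [-3.134, -0.218, -0.0]
ft_force: [0.2, 0.2, 0.5]
grip_width: 0.537
grip_force: 0.0
```

Emit:
jog_arm:
  rows: "0 0 0 0 0 0 -0.3; 0 0 1 0 0 0 -0.3; 0 0 1 0 0 0 -0.3; 0 0 1 0 0 0 -0.3; 0 0 0 0 0 0 -0.3"

```text
time: 6.85
position: [0.4726, 0.1209, 0.1371]
tool_rot: [3.132, 0.229, -0.004]
ft_force: [0.2, -0.2, 0.6]
grip_width: 0.65
grip_force: 0.0
```

Emit:
jog_arm:
  rows: "0 0 0.7 0 0 0 -0.3; 0 0 0.4 0 0 0 -0.3; 0 0 0.4 0 0 0 -0.3; 0 0 0 0 0 0 -0.3"

```text
time: 7.35
position: [0.4733, 0.1212, 0.1232]
tool_rot: [3.133, 0.229, -0.001]
ft_force: [-1.0, 0.1, 0.5]
grip_width: 0.648
grip_force: 0.0
```

```bash
python3 -c "
from h import *
need(.4733,.1212,.1185,-81.8)"
```

```text
t=7.35 p=[0.4733 0.1212 0.1232] yaw=-81.64 tilt=0.03 F=[-1.   0.1  0.5] T=[-0.05  0.11 -0.01] grip=0.0 w=56.4mm j7=-1.72 | shift cm [-0.   -0.01  0.47] turn 0.003
```

Emit:
jog_arm:
  rows: "0 0 0.3 0 0 0 0.9; 0 0 0 0 0 0 0.9; 0 0 0 0 0 0 0.9; 0 0 0 0 0 0 0.9; 0 0 0 0 0 0 0.9"

```text
time: 7.98
position: [0.4736, 0.1212, 0.1205]
tool_rot: [-3.133, -0.229, -0.0]
ft_force: [-0.3, 0.1, 0.2]
grip_width: 0.165
grip_force: 0.0
```

Emit:
jog_arm:
  rows: "0 0 0 0 0 0 0.9; 0 0 0 0 0 0 0.9; 0 0 0 0 0 0 0.9; 0 0 0 0 0 0 0.9"

```text
time: 8.48
position: [0.4736, 0.1211, 0.1205]
tool_rot: [3.133, 0.229, 0.0]
ft_force: [0.5, -1.1, 1.4]
grip_width: 0.135
grip_force: 15.0
```

Gripped the 12 mm bar. Turning it counter-clockwise.

Emit:
jog_arm:
  rows: "0 0 0 0 0 -0.16 0.9; 0 0 0 0 0 -0.16 0.9; 0 0 0 0 0 -0.16 0.9; 0 0 0 0 0 -0.16 0.9; 0 0 0 0 0 -0.16 0.9"

```text
time: 9.1
position: [0.4742, 0.1202, 0.1206]
tool_rot: [2.793, 1.436, 0.001]
ft_force: [1.3, -2.2, 0.3]
grip_width: 0.137
grip_force: 15.0
```

Emit:
jog_arm:
  rows: "0 0 0 0 0 -0.16 0.9; 0 0 0 0 0 -0.16 0.9; 0 0 0 0 0 -0.16 0.9; 0 0 0 0 0 -0.16 0.9; 0 0 0 0 0 -0.13 0.9"

```text
time: 9.72
position: [0.475, 0.12, 0.1206]
tool_rot: [2.049, 2.378, 0.002]
ft_force: [3.2, -3.0, -2.0]
grip_width: 0.137
grip_force: 15.0
```

Emit:
jog_arm:
  rows: "0 0 0 0 0 0 0.9; 0 0 0 0 0 0 0.9"

```text
time: 9.98
position: [0.475, 0.12, 0.1206]
tool_rot: [2.057, 2.371, 0.001]
ft_force: [5.0, -2.4, -1.3]
grip_width: 0.136
grip_force: 15.0
```

```bash
python3 -c "
from h import *
need(.4733,.1212,.1205,8.2)"
```

```text
t=9.97 p=[0.475  0.12   0.1206] yaw=8.12 tilt=0.17 F=[ 5.  -2.4 -1.3] T=[-0.75 -0.9   0.1 ] grip=15.0 w=11.9mm j7=-0.16 | shift cm [ 0.14 -0.15  0.01] turn -0.001
```

Emit:
jog_arm:
  rows: "0 0 0 0 0 0 -0.3; 0 0 0 0 0 0 -0.3; 0 0 0 0 0 0 -0.3; 0 0 0 0 0 0 -0.3; 0 0 -3 0 0 0 -0.3"

```text
time: 10.6
position: [0.4715, 0.1207, 0.1487]
tool_rot: [-2.053, -2.375, 0.007]
ft_force: [1.1, 0.1, -0.1]
grip_width: 0.6
grip_force: 0.0
```

Emit:
jog_arm:
  rows: "0 0 -5 0 0 0.18 -0.3; 0 0 -3 0 0 0.17 -0.3; 0 0 0 0 0 0 -0.3"

```text
time: 10.98
position: [0.4751, 0.1218, 0.2332]
tool_rot: [2.436, 1.981, 0.008]
ft_force: [0.2, 0.1, -0.6]
grip_width: 0.647
grip_force: 0.0
```

```bash
python3 -c "
from h import *
need(.533,-.355,.13,-12)"
```

```text
t=10.97 p=[0.4751 0.1218 0.2332] yaw=-11.76 tilt=0.31 F=[ 0.2  0.1 -0.6] T=[-0.09  0.08 -0.01] grip=0.0 w=56.3mm j7=-0.52 | shift cm [-45.54  15.34  10.25] turn 0.004
```

Emit:
jog_arm:
  rows: "-5.7 1.9 0 0 0 0 -0.3; -5.7 1.9 0 0 0 0 -0.3; -5.7 1.9 0 0 0 0 -0.3; -5.7 1.9 0 0 0 0 -0.3; -5.7 1.9 0 0 0 0 -0.3"

```text
time: 11.6
position: [0.5079, -0.1787, 0.2293]
tool_rot: [-2.434, -1.984, 0.001]
ft_force: [1.4, 1.1, 0.3]
grip_width: 0.647
grip_force: 0.0
```

Emit:
jog_arm:
  rows: "-5.7 1.9 0 0 0 0 -0.3; -5.7 1.9 0 0 0 0 -0.3; -5.6 2 0 0 0 0 -0.3; 0 0 5 0 0 0 -0.3; 0 0 5 0 0 0 -0.3"

```text
time: 12.22
position: [0.5299, -0.3564, 0.1279]
tool_rot: [-2.437, -1.981, 0.001]
ft_force: [0.6, 0.0, -1.5]
grip_width: 0.653
grip_force: 0.0
```

```bash
python3 -c "
from h import *
np.set_printoptions(precision=4,suppress=True)
need(.533,-.355,.002,-12)
D=grab('side');T=grab('top')
f=lambda i,g:np.clip(255*(i/150.)**g,0,255).astype(np.uint8)
r=lambda i,s:cv2.resize(i,s,interpolation=cv2.INTER_CUBIC)
W=np.zeros((600,800,3),np.uint8)
W[:400,:400]=f(r(T['img'][155:275,190:310],(400,400)),.6)
W[:600,400:800]=f(r(D['img'][260:410,410:510],(400,600)),.6)
W[400:600,:400]=f(r(D['img'][150:210,230:350],(400,200)),.6)
cv2.imwrite('pics/m1.png',W)
s=ctrl.get_state()['position']; print(proj(D,s+[0,0,.0195]),proj(D,[.533,-.355,.05]),proj(T,[.533,-.355,.05]))
"
```

```text
t=12.22 p=[ 0.5299 -0.3564  0.1279] yaw=-11.78 tilt=0.06 F=[ 0.6  0.  -1.5] T=[-0.1   0.07  0.04] grip=0.0 w=56.8mm j7=0.53 | shift cm [ 0.2   0.29 12.59] turn 0.004
[478.3348 307.7172] [468.0664 335.3128] [469.1524 222.9757]
```

View pics/m1.png

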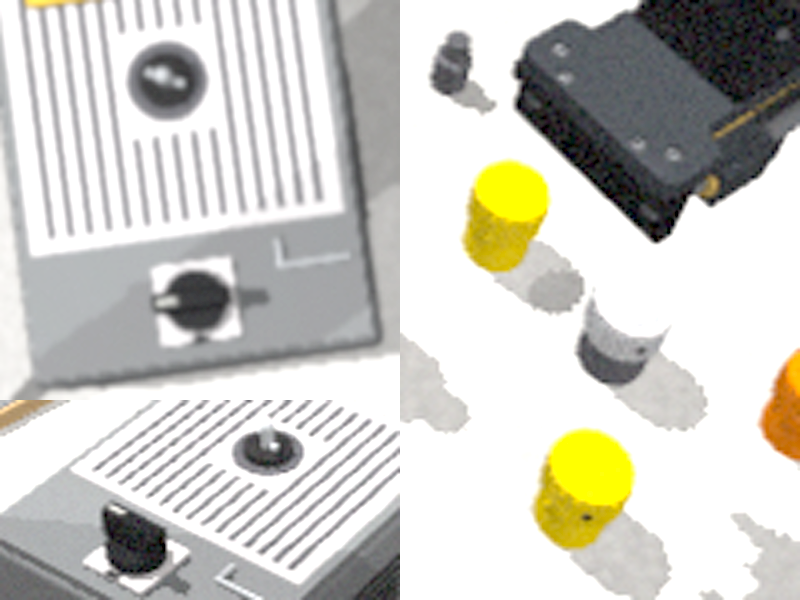

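The switch bar now lies across, with its white mark at crop (165,302), so it is off. The head's top is at side px (467,335), matching its predicted (468,335). Next I descend on it.

Emit:
jog_arm:
  rows: "0.2 0.3 2 0 0 0 -0.3; 0 0 3.5 0 0 0 -0.3; 0 0 3.5 0 0 0 -0.3; 0 0 2 0 0 0 -0.3; 0 0 0 0 0 0 -0.3"

```text
time: 12.95
position: [0.534, -0.3536, 0.0199]
tool_rot: [-2.436, -1.983, 0.001]
ft_force: [-0.2, 0.2, 1.1]
grip_width: 0.654
grip_force: 0.0
```

Emit:
jog_arm:
  rows: "0 0 0.8 0 0 0 -0.3; 0 0 0.7 0 0 0 -0.3; 0 0 0 0 0 0 -0.3"

```text
time: 13.32
position: [0.534, -0.3539, 0.0053]
tool_rot: [-2.437, -1.982, -0.0]
ft_force: [0.2, 1.1, 0.5]
grip_width: 0.648
grip_force: 0.0
```

```bash
python3 -c "
from h import *
need(.533,-.355,.001,-12)"
```

```text
t=13.32 p=[ 0.534  -0.3539  0.0053] yaw=-11.74 tilt=0.02 F=[0.2 1.1 0.5] T=[0.   0.04 0.  ] grip=0.0 w=56.4mm j7=0.58 | shift cm [-0.13 -0.08  0.43] turn 0.005
```

Emit:
jog_arm:
  rows: "-0.1 0 0.4 0 0 0 0.5; 0 0 0 0 0 0 0.5; 0 0 0 0 0 0 0.5; 0 0 0 0 0 0 0.5; 0 0 0 0 0 0 0.5"
  force: 10

```text
time: 13.95
position: [0.534, -0.3551, 0.0015]
tool_rot: [2.437, 1.982, 0.0]
ft_force: [0.4, -0.0, -0.3]
grip_width: 0.411
grip_force: 10.0
```

Emit:
jog_arm:
  rows: "0 0 0 0 0 0 0.9; 0 0 0 0 0 0 0.9"
  force: 45

```text
time: 14.2
position: [0.534, -0.3552, 0.0015]
tool_rot: [2.437, 1.982, 0.0]
ft_force: [0.4, -0.9, -0.1]
grip_width: 0.403
grip_force: 45.0
```

```bash
python3 -c "
from h import *
need(.533,-.355,.001,-12)"
```

```text
t=14.20 p=[ 0.534  -0.3552  0.0015] yaw=-11.74 tilt=0.02 F=[ 0.4 -0.9 -0.1] T=[-0.14 -0.01  0.02] grip=45.0 w=35.1mm j7=0.58 | shift cm [-0.   -0.1   0.05] turn 0.004
```

Emit:
jog_arm:
  rows: "0 0 -2 0 0 0 0.9; 0 0 -4.5 0 0 0 0.9; 0 0 -5 0 0 0 0.9; 0 0 -5 0 0 0 0.9; 0 0 -5 0 0 0 0.9"

```text
time: 14.82
position: [0.5333, -0.355, 0.2193]
tool_rot: [2.437, 1.982, 0.001]
ft_force: [0.9, 0.0, -1.5]
grip_width: 0.4
grip_force: 45.0
```

```bash
python3 -c "
from h import *
need(.6115,.141,.17,-12)"
```

```text
t=14.82 p=[ 0.5333 -0.355   0.2193] yaw=-11.77 tilt=0.05 F=[ 0.9  0.  -1.5] T=[-0.11  0.   -0.05] grip=45.0 w=34.8mm j7=0.50 | shift cm [50.15 -2.47  4.94] turn 0.004
```

Emit:
jog_arm:
  rows: "3 -0.2 0 0 0 0 0.9; 5 -0.3 0 0 0 0 0.9; 5.5 -0.3 0 0 0 0 0.9; 5.5 -0.3 0 0 0 0 0.9; 5.5 -0.3 0 0 0 0 0.9"

```text
time: 15.45
position: [0.5698, -0.1109, 0.2177]
tool_rot: [2.437, 1.981, 0.002]
ft_force: [1.2, -0.1, -1.8]
grip_width: 0.401
grip_force: 45.0
```

Emit:
jog_arm:
  rows: "5.5 -0.3 0 0 0 0 0.9; 5.5 -0.3 0 0 0 0 0.9; 5.5 -0.3 0 0 0 0 0.9; 5 -0.2 0 0 0 0 0.9; 4.1 0 0 0 0 0 0.9"

```text
time: 16.08
position: [0.611, 0.1429, 0.2176]
tool_rot: [-2.436, -1.984, -0.001]
ft_force: [0.1, -0.0, -1.6]
grip_width: 0.402
grip_force: 45.0
```

Emit:
jog_arm:
  rows: "0 0 2.5 0 0 0 0.9; 0 0 2.2 0 0 0 0.9; 0 0 0 0 0 0 0.9; 0 0 0 0 0 0 0.9"

```text
time: 16.58
position: [0.6119, 0.1404, 0.171]
tool_rot: [2.437, 1.981, 0.003]
ft_force: [-0.3, -0.1, -2.3]
grip_width: 0.402
grip_force: 45.0
```

```bash
python3 -c "
from h import *
np.set_printoptions(precision=4,suppress=True)
need(.6115,.141,.1355,-12)
D=grab('side');p=ctrl.get_state()['position']; print(proj(D,p-[0,0,.0015]),proj(D,p+[0,0,.0245]),proj(D,[.6115,.141,.146]),proj(D,[.6115,.141,.124]))
f=lambda i,g:np.clip(255*(i/150.)**g,0,255).astype(np.uint8)
b=cv2.imread('pics/side0.png')
W=np.hstack([f(cv2.resize(x[120:190,285:340],(400,509),interpolation=cv2.INTER_CUBIC),.55) for x in (b,D['img'])])
cv2.imwrite('pics/m2.png',W)
"
```

```text
t=16.57 p=[0.6119 0.1404 0.171 ] yaw=-11.77 tilt=0.10 F=[-0.3 -0.1 -2.3] T=[-0.04  0.1  -0.05] grip=45.0 w=35.0mm j7=-0.38 | shift cm [ 0.05 -0.06  3.55] turn 0.004
[310.1082 148.2405] [309.9592 138.3633] [309.8579 156.9693] [309.9814 164.76  ]
```

View pics/m2.png

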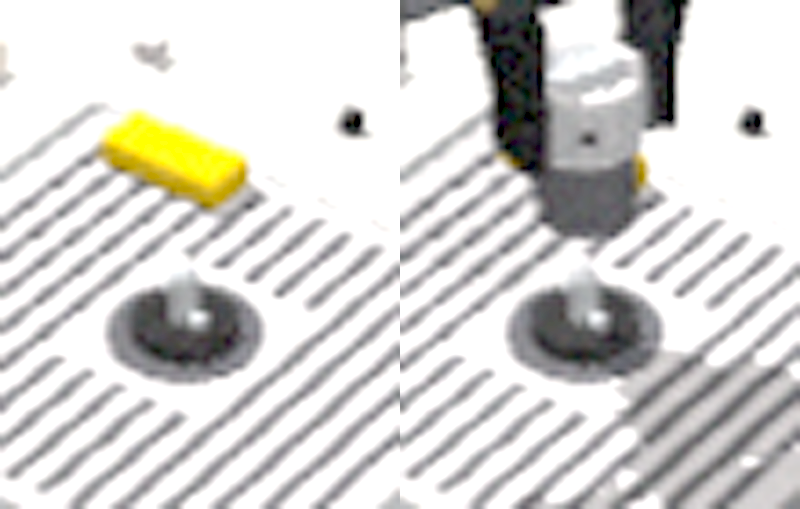

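Side view: the head's drum is centred at u≈311.0 and the spindle at u≈310.4, so the head sits about 1.6 mm to the right. Depth and height agree. I correct about 1–2 mm and lower it.

Emit:
jog_arm:
  rows: "0.12 -0.13 1 0 0 0 0.9; 0 0 0.8 0 0 0 0.9; 0 0 0.5 0 0 0 0.9; 0 0 0.4 0 0 0 0.9; 0 0 0 0 0 0 0.9"

```text
time: 17.25
position: [0.6107, 0.1426, 0.1422]
tool_rot: [2.437, 1.983, 0.002]
ft_force: [1.7, 1.9, -4.2]
grip_width: 0.405
grip_force: 45.0
```

```bash
python3 -c "
from h import *
need(.611,.1418,.1355,-12)"
```

```text
t=17.25 p=[0.6107 0.1426 0.1422] yaw=-11.73 tilt=0.06 F=[ 1.7  1.9 -4.2] T=[ 0.33 -0.43  0.01] grip=45.0 w=35.2mm j7=-0.38 | shift cm [-0.07  0.04  0.67] turn 0.005
```

Emit:
jog_arm:
  rows: "0 0 0.4 0 0 0 0.9; 0 0 0.3 0 0 0 0.9; 0 0 0.1 0 0 0 0.9; 0 0 0 0 0 0 0.9"

```text
time: 17.75
position: [0.611, 0.1424, 0.1349]
tool_rot: [2.436, 1.982, 0.003]
ft_force: [3.9, 2.6, -1.3]
grip_width: 0.398
grip_force: 45.0
```

```bash
python3 -c "
from h import *
need(.611,.1418,.1355,-12)"
```

```text
t=17.75 p=[0.611  0.1424 0.1349] yaw=-11.73 tilt=0.11 F=[ 3.9  2.6 -1.3] T=[ 0.57 -0.89 -0.01] grip=45.0 w=34.6mm j7=-0.38 | shift cm [-0.06  0.01 -0.06] turn 0.005
```

Emit:
jog_arm:
  rows: "0.08 0.1 0.1 0 0 0 0.9; 0 0 0.1 0 0 0 0.9; 0 0 0 0 0 0 0.9"

```text
time: 18.12
position: [0.6118, 0.1419, 0.1324]
tool_rot: [2.437, 1.981, 0.0]
ft_force: [4.1, 0.6, -0.9]
grip_width: 0.405
grip_force: 45.0
```

```bash
python3 -c "
from h import *
need(.611,.1418,.1355,-12)"
```

```text
t=18.12 p=[0.6118 0.1419 0.1324] yaw=-11.78 tilt=0.05 F=[ 4.1  0.6 -0.9] T=[ 0.07 -0.9  -0.06] grip=45.0 w=35.2mm j7=-0.38 | shift cm [-0.03 -0.08 -0.31] turn 0.004
```

Emit:
jog_arm:
  rows: "0 0.1 0.2 0 0 0 0.9; 0 0 0.1 0 0 0 0.9; 0 0 0 0 0 0 0.9"

```text
time: 18.5
position: [0.612, 0.142, 0.1289]
tool_rot: [-2.437, -1.982, 0.002]
ft_force: [1.2, 0.0, -3.5]
grip_width: 0.399
grip_force: 45.0
```

```bash
python3 -c "
from h import *
need(.611,.1418,.1355,-12)"
```

```text
t=18.50 p=[0.612  0.142  0.1289] yaw=-11.75 tilt=0.07 F=[ 1.2  0.  -3.5] T=[-0.05 -0.5  -0.05] grip=45.0 w=34.7mm j7=-0.38 | shift cm [-0.04 -0.09 -0.66] turn 0.004
```

Emit:
jog_arm:
  rows: "0 0 0.1 0 0 0 0.9; 0 0 0.1 0 0 0 0.9; 0 0 0 0 0 0 0.9"

```text
time: 18.88
position: [0.6121, 0.1421, 0.1278]
tool_rot: [-2.437, -1.982, 0.001]
ft_force: [-1.0, -1.1, 2.9]
grip_width: 0.403
grip_force: 45.0
```

```bash
python3 -c "
from h import *
need(.611,.1418,.1235,-12)"
```

```text
t=18.88 p=[0.6121 0.1421 0.1278] yaw=-11.75 tilt=0.04 F=[-1.  -1.1  2.9] T=[-0.18  0.25  0.01] grip=45.0 w=35.0mm j7=-0.38 | shift cm [-0.06 -0.1   0.43] turn 0.004
```

Emit:
jog_arm:
  rows: "0 0 0.1 0 0 0 0.9; 0 0 0.1 0 0 0 0.9; 0 0 0 0 0 0 0.9"

```text
time: 19.25
position: [0.6122, 0.1423, 0.1256]
tool_rot: [-2.437, -1.982, 0.001]
ft_force: [-2.1, -1.0, 5.3]
grip_width: 0.401
grip_force: 45.0
```

```bash
python3 -c "
from h import *
need(.611,.1418,.1235,-12)"
```

```text
t=19.25 p=[0.6122 0.1423 0.1256] yaw=-11.75 tilt=0.02 F=[-2.1 -1.   5.3] T=[-0.31  0.64 -0.08] grip=45.0 w=34.9mm j7=-0.38 | shift cm [-0.07 -0.11  0.21] turn 0.004
```

The stiffness of about 1 N/mm is the seal's, so the keyway happened to be aligned and has already dropped over the pin. Pushing home.

Emit:
jog_arm:
  rows: "0 -0.05 0.1 0 0 0 0.9; 0 0 0.1 0 0 0 0.9; 0 0 0.1 0 0 0 0.9; 0 0 0.1 0 0 0 0.9; 0 0 0 0 0 0 0.9"

```text
time: 19.88
position: [0.6123, 0.1423, 0.1234]
tool_rot: [2.437, 1.982, 0.002]
ft_force: [-4.0, -1.4, 12.0]
grip_width: 0.407
grip_force: 45.0
```

```bash
python3 -c "
from h import *
need(.611,.1418,.1235,-12)"
```

```text
t=19.88 p=[0.6123 0.1423 0.1234] yaw=-11.76 tilt=0.06 F=[-4.  -1.4 12. ] T=[-0.44  1.21  0.  ] grip=45.0 w=35.4mm j7=-0.38 | shift cm [-0.07 -0.11 -0.01] turn 0.004
```

Emit:
jog_arm:
  rows: "0 -0.06 0.1 0 0 0 0.9; 0 0 0.1 0 0 0 0.9; 0 0 0 0 0 0 0.9; 0 0 0 0 0 0 0.9"

```text
time: 20.38
position: [0.6123, 0.1423, 0.1234]
tool_rot: [2.437, 1.981, 0.004]
ft_force: [-6.4, -1.6, 19.8]
grip_width: 0.408
grip_force: 45.0
```

```bash
python3 -c "
from h import *
need(.611,.1418,.1235,-12)
D=grab('side')
f=lambda i,g:np.clip(255*(i/150.)**g,0,255).astype(np.uint8)
cv2.imwrite('pics/m3.png',f(cv2.resize(D['img'][120:205,230:340],(770,595),interpolation=cv2.INTER_CUBIC),.55))
"
```

```text
t=20.38 p=[0.6123 0.1423 0.1234] yaw=-11.77 tilt=0.17 F=[-6.4 -1.6 19.8] T=[-0.6   1.8   0.03] grip=45.0 w=35.5mm j7=-0.38 | shift cm [-0.08 -0.12 -0.01] turn 0.004
```

View pics/m3.png

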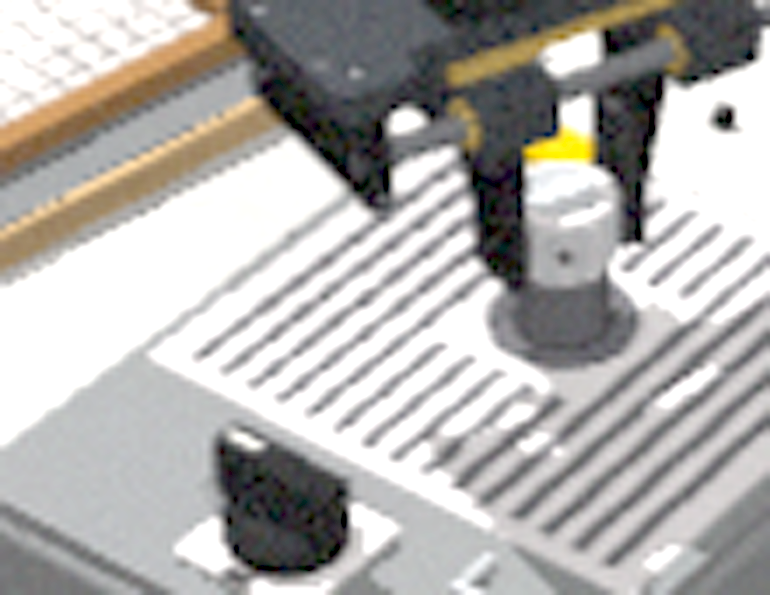

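The head is seated upright and centred in the seal ring (crop (565,335)) and still held by the fingers. The switch bar lies across (crop (285,490)). z stayed at 0.1234 while the push rose to 20 N, so the head is against the solid shoulder.

```bash
python3 -c "
from h import *
print(ticket.close_job())"
```

```text
the job is handed in; nothing more can be done
None
```

The job is handed in, but no verdict came back: the switch is off, the collared head is keyed over the cross pin and held pushed home on the spindle, and I made no contact with the slim head, glue bottle or grout tub that I know of.

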